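Unstack the storage tins and put each away in its own place

ROBOT

A 6-joint arm with a two-finger parallel gripper is mounted at the origin on the work surface; the furniture and walls round the work are solid. World frame = base frame: x ahead of the robot, y to its left, z up, the work surface at z = 0. Lengths are in m, angles in rad, forces in N, time in s.
With the tool pointing down it reaches from about 0.3 to 0.85 m from the base axis. Payload 5.4 kg.
Tool frame: the origin (TCP) lies at the very end of the fingers, on their centre line; the grasp point (between the pads) lies env.grasp_offset behind it (env.grasp_offset is the distance from the TCP to the grasp point, in m); z points along the fingers, y is the line along which they close (so a half turn about z gives the same grasp; the last joint's range is limited). The gripper opens to 85 mm and grips with 20 to 120 N. Pads are 22 mm wide; open, the fingers measure 114 mm over their backs; the gripper's body (76 mm by 85 mm) begins 54 mm behind the grasp point. The pads swing forward as they close: fully open they stand 13 mm farther back than shut.
Start: joints at [1.129, 0.158, 1.597, -0, 1.386, -0.21], TCP at [0.132, 0.56, 0.231] pointing down, gripper open.
Joint ranges: [-2.91, 2.91], [-0.94, 2.29], [0.18, 2.7], [-1.29, 4.43], [0.17, 2.64], [-3, 3]. Speed limits (rad/s): [2.57, 2.57, 3.14, 3.14, 3.14, 3.14].

INTERFACE

Orientations are given as a unit quaternion [w, x, y, z].
In Python, from cell import env gives the robot as it stands.
- The arm moves only by the tool servo_tool, never from a script. Its argument "targets" is a list that holds one entry, the list of rows, each a list of 7 numbers: the shift along the world's x, y, z in m, then the turn, a rotation vector about the world's x, y, z in degrees, then the opening, from 0 (shut) to 1 (fully open). A call has 1 to 8 rows; each row is the pose to reach, as a shift and turn from the pose commanded when the call began; what a row does not reach only later rows make up. A row lasts 1/10 s, in which the tool goes at most 50 mm and 8.59 degrees, less where a joint would pass 70% of its speed; a pose out of reach is approached as far as the arm can. A call with a gripper value outside its range is refused whole. The fingers move at their own pace and stop on an object; "grip_force" is the grip in N (left out, the last holds). Time passes only in rows, so rows that repeat a pose let the fingers close. It gives the time, the measured TCP pose, the force, the opening and the grip force at its end, in the units of the state.
- env.get_obs(): the state, without advancing time (a new reading comes with each control period).
- env.read_camera(name): name is "scene" or "top" or "wrist"; returns a dict with "img" (384x512x3 uint8, red, green, blue), "fx", "fy", "cx", "cy" (pixels), "view" (4x4, takes a point from world to camera coordinates). Camera axes: x right, y down, z forward; pixel columns grow to the right and rows downward; lengths in m; the calibration is good to about 2 mm. A picture is of the moment at which its call begins. There is no depth.
- env.hand_in(): hands the job in; it is judged then, once.
The state is a dict: "time_s": time; "q": joint angles; "joint_velocities": joint speeds; "tau": joint torques, N m; "tool_pos": TCP position; "eef_rot": TCP orientation; "ft_force": force on the tool from outside, world axes, zero at the start; "moment": the same for the moment, N m; "grip_width": opening from 0.0 (shut) to 1.0 (fully open); "gripper_force": force on a finger pad.
Only numpy, scipy, OpenCV 4.12 (cv2) and the standard library are available. Lean on these libraries where they do the work, as an engineer would, in place of code of your own. Each camera call takes 0.05 s, during which the arm holds its last target. There are 200 camera calls.

TASK

Take the stack apart from the top down, setting each thing upright in its own place before you take the next: the spice jar goes in the empty hole of the spice rack, the round tin in the round tray, the square tin in the square tray and the oblong tin in the oblong tray. Each must end flat on the floor of its place, upright and let go; do not tip anything over, and leave the pepper shaker and the short food tin where they stand.

Things in the scene. Friction and masses are not known exactly. Their poses are not given: they have to be found in the camera images.
- spice_jar: Spice jar with red cap and dark label, round, 41 mm diameter, 105 mm high, standing on top of the stack; the only jar there. Loose, about 0.11 kg. Origin: centre of its underside, z up along the jar.
- round_tin: Closed plain metal tin, round, 54 mm diameter, 42 mm high, third from the bottom of the stack (under the jar). Loose, about 0.12 kg. Origin: centre of its underside, z up.
- square_tin: Closed plain metal tin, 60 x 60 mm, 42 mm high, second from the bottom of the stack (under the round tin). Loose, about 0.16 kg. Origin: centre of its underside, z up, x and y square to its sides.
- oblong_tin: Closed plain metal tin, 62 mm (its x) by 104 mm (its y), 42 mm high, at the bottom of the stack, standing on the table. Loose, about 0.22 kg. Origin: centre of its underside, z up. Grip it across its 62 mm side.
- rack_place (a point): Centre of the floor of the empty hole in the spice rack. The rack is a fixed pale wooden block 70 x 138 mm, 14 mm high, with two round holes 58 mm wide and 8 mm deep (their floor 6 mm above the table), 68 mm apart along its length. The other hole, 68 mm towards +y of this frame, holds a fixed spice jar with red cap, 41 mm wide and 105 mm high. z up, y along the rack towards that jar.
- round_tray: Fixed shallow round tray of pale wood, 86 mm outside, 74 mm inside; its floor is 4 mm and its rim 10 mm above the table. Origin: centre of its underside, on the table.
- square_tray: Fixed shallow square tray of pale wood, 92 x 92 mm outside, 80 x 80 mm inside; floor 4 mm and rim 10 mm above the table. Origin: centre of its underside, on the table; x and y square to its sides.
- oblong_tray: Fixed shallow oblong tray of pale wood, inside 82 mm (its x) by 124 mm (its y), outside 94 x 136 mm; floor 4 mm and rim 10 mm above the table. Origin: centre of its underside, on the table.
- pepper_shaker: Bystander to be left alone: pepper shaker, 44 mm diameter, 90 mm high, standing loose on the table. Origin: centre of its underside.
- short_tin: Bystander to be left alone: short food tin with a green label, 75 mm diameter, 58 mm high, standing loose on the table. Origin: centre of its underside.
Not all that is in view belongs to the job. Leave any purple look-alike of the spice_jar alone.

How it is judged:
On the way, in this order (a step that is already met when the one before it is completed fails the run):
1. spice jar set down in the empty rack hole, upright and let go (horizontal distance between spice_jar and rack_place below 0.012 m and z of spice_jar in the frame of rack_place below 0.003 m and angle between spice_jar's own z axis and vertical below 0.06 rad and linear speed of spice_jar below 0.02 m/s and contact force between the fingers and spice_jar below 0.2 N), for 0.2 s.
2. round tin set down in the round tray, upright and let go (horizontal distance between round_tin and round_tray below 0.014 m and z of round_tin in the frame of round_tray below 0.007 m and angle between round_tin's own z axis and vertical below 0.06 rad and linear speed of round_tin below 0.02 m/s and contact force between the fingers and round_tin below 0.2 N), for 0.2 s.
3. square tin set down in the square tray, upright and let go (horizontal distance between square_tin and square_tray below 0.017 m and z of square_tin in the frame of square_tray below 0.007 m and angle between square_tin's own z axis and vertical below 0.06 rad and linear speed of square_tin below 0.02 m/s and contact force between the fingers and square_tin below 0.2 N), for 0.2 s.
4. oblong tin set down in the oblong tray, upright and let go (horizontal distance between oblong_tin and oblong_tray below 0.017 m and z of oblong_tin in the frame of oblong_tray below 0.007 m and angle between oblong_tin's own z axis and vertical below 0.06 rad and linear speed of oblong_tin below 0.02 m/s and contact force between the fingers and oblong_tin below 0.2 N), for 0.2 s.
At the end, for the whole second after the job is handed in: Spice jar in the empty rack hole (within 12 mm of its centre), round tin in the round tray (14 mm), square tin in the square tray and oblong tin in the oblong tray (17 mm), each with its underside within 3 mm of the floor of its place, upright within 0.06 rad, at rest and let go (all of step 1 and all of step 2 and all of step 3 and all of step 4); the robot touches nothing.
It fails at once if a thing of the stack tipped over (more than 0.6 rad) (angle between any of spice_jar, round_tin, square_tin, oblong_tin's own z axis and vertical above 0.6 rad).
It fails at once if pepper shaker moved more than 20 mm or tipped (distance of pepper_shaker from where it was at the start of the episode above 0.02 m or angle between pepper_shaker's own z axis and vertical above 0.3 rad).
It fails at once if short food tin moved more than 20 mm or tipped (distance of short_tin from where it was at the start of the episode above 0.02 m or angle between short_tin's own z axis and vertical above 0.3 rad).
It also fails if it takes over 115 s, if anything falls off the work surface, if the arm or the gripper's body presses on something with over 40 N, if the wrist force passes 120 N, or if a joint passes its speed limit or range.

## Working session

There is one attempt and no reset: what is moved stays moved. The work goes in short steps, Python scripts to look and compute and a tool call to move; the robot and the scene stay as the last step left them, time stands still between calls to the robot, and variables do not carry over. Pictures are saved under pics/ and viewed, at most 18 in all, crops included, and the job is handed in when it is done.

Besides the shell and the picture viewer there is one more tool, called after "Emit:" as name(argument=value, ...), one argument or row to a line, values as JSON. servo_tool: Moves the arm, as the interface text tells. Its arguments: {"type":"object","properties":{"targets":{"type":"array","items":{"type":"array","items":{"type":"array","items":{"type":"number"}}}},"grip_force":{"type":"number"}},"required":["targets"]}

```bash
mkdir -p pics; ls
python3 - <<'E'
from cell import env
import cv2,numpy as np
for n in ("scene","top"):
    c=env.read_camera(n); cv2.imwrite(f"pics/{n}0.png",cv2.resize(c["img"][:,:,::-1],(800,600),interpolation=cv2.INTER_CUBIC))
    print(n,c["fx"],c["fy"],c["cx"],c["cy"]);print(np.round(c["view"],4).tolist())
print(env.grasp_offset,env.get_obs())
E
```

```text
pics
scene 368.22135199676296 368.22135199676296 260.9935498835745 182.56291562392406
[[0.4914, -0.8707, -0.0194, -0.3493], [-0.598, -0.3212, -0.7343, 0.3274], [0.6332, 0.3725, -0.6785, 0.6562], [0.0, 0.0, 0.0, 1.0]]
top 488.8546722041538 488.8546722041538 262.04160782331275 194.81651214518988
[[0.0258, -0.9997, -0.0048, -0.1121], [-0.9943, -0.0252, -0.1036, 0.5247], [0.1035, 0.0075, -0.9946, 1.3947], [0.0, 0.0, 0.0, 1.0]]
0.0187 {'time_s': 0.1, 'q': array([ 1.12890454e+00,  1.59015654e-01,  1.59813900e+00,  1.04727865e-05,
        1.38620852e+00, -2.10087395e-01]), 'joint_velocities': array([ 0.00092741, -0.00150756, -0.00222816,  0.00012716, -0.00095575,
       -0.00224763]), 'tau': array([-3.25772162e-04, -3.96988714e+01, -3.32338142e+01, -1.95150815e-04,
        4.22743251e-03,  2.97200575e-05]), 'tool_pos': array([0.1318635 , 0.55910261, 0.23038235]), 'eef_rot': array([-2.88375810e-04,  1.15643792e-01,  9.93290355e-01, -8.36985811e-04]), 'ft_force': array([-0.11621462, -0.08754628,  0.83714117]), 'moment': array([-0.05036204,  0.01743976,  0.00718668]), 'gripper_force': 0.0, 'grip_width': 1.004555815336196}
```

View pics/scene0.png

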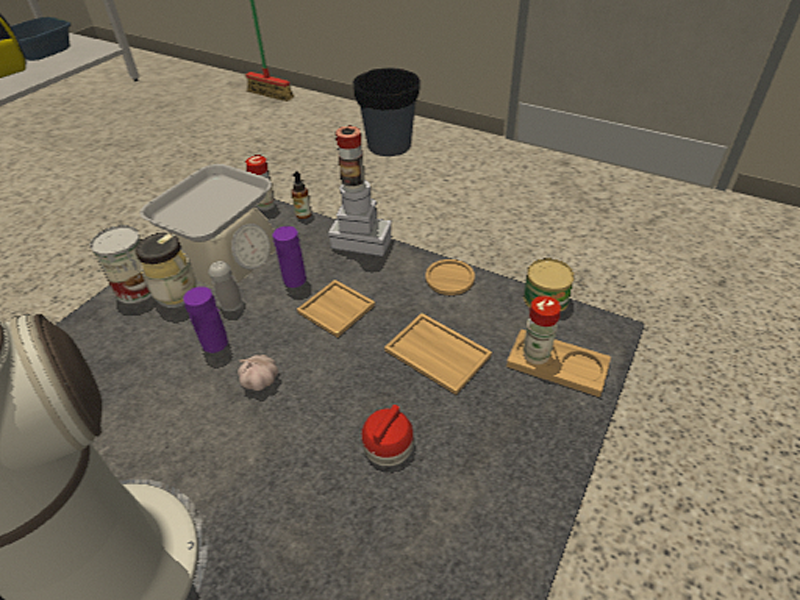

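View pics/top0.png

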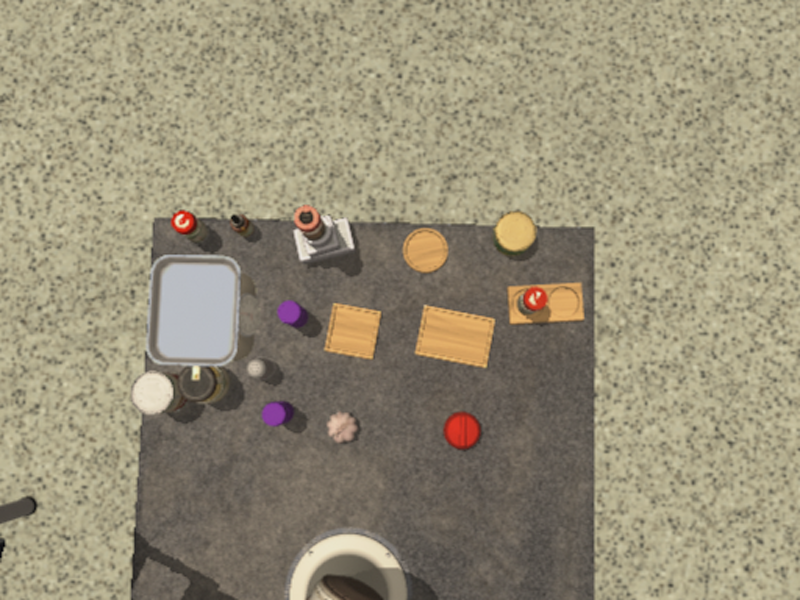

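The scene view shows the stack with the jar on top (350,150), the rack with its jar (542,330) and its empty hole (582,365). It also shows the trays (450,277), (437,352) and (337,307). In the top view the stack cap is at (307,217), the rack's empty hole at (565,302), the pepper shaker at (257,368) and the short tin at (515,232).

Candidates for the spice jar, by top-view pixel:
- The red-capped item at (184,222) stands on the table.
- The cap at (307,217) is on the stack, so this is my choice.
- The jar at (535,299) is the fixed one in the rack.
- The red pot at (462,430) is not a jar.
- The purple look-alikes are at (291,313) and (276,413).

```bash
cat > h.py <<'E'
from cell import env
import cv2,numpy as np
def ray(c,u,v,z):
    R=c["view"][:3,:3];t=c["view"][:3,3]
    o=-R.T@t; d=R.T@np.array([(u-c["cx"])/c["fx"],(v-c["cy"])/c["fy"],1.])
    return (o+d*(z-o[2])/d[2])
def proj(c,P):
    p=(c["view"][:3,:3]@np.asarray(P,float).T).T+c["view"][:3,3]
    return np.c_[c["fx"]*p[:,0]/p[:,2]+c["cx"],c["fy"]*p[:,1]/p[:,2]+c["cy"]]
def plane(c,pts,z): return np.array([ray(c,u,v,z)[:2] for u,v in pts])
E
python3 - <<'E'
from h import *
c=env.read_camera("top"); s=env.read_camera("scene")
hsv=cv2.cvtColor(c["img"],cv2.COLOR_RGB2HSV)
m=cv2.inRange(hsv,(10,90,110),(25,255,255))
cs,_=cv2.findContours(m,cv2.RETR_EXTERNAL,cv2.CHAIN_APPROX_NONE)
for k in cs:
    if cv2.contourArea(k)<150: continue
    k=k[:,0,:]
    u=k.mean(0)
    w=(plane(c,k+0.,.010)*1000).astype(np.float32)
    r=cv2.minAreaRect(w); print("px",u.round(),"ctr",np.round(r[0]),"size",np.round(r[1]),"ang",round(r[2],1))
for n,u,v,z in (("captop",307,217,.231),("shaker",257,368,.09),("short",515,232,.058),("purple1",291,313,.105),("purple2",276,413,.105)):
    print(n,ray(c,u/1.5625,v/1.5625,z).round(3))
a=cv2.resize(c["img"][120:175,175:240],None,fx=7,fy=7,interpolation=cv2.INTER_CUBIC)
b=cv2.resize(s["img"][75:168,205:255],None,fx=4.1,fy=4.1,interpolation=cv2.INTER_CUBIC)
h=max(a.shape[0],b.shape[0]);o=np.zeros((h,a.shape[1]+b.shape[1],3),np.uint8);o[:a.shape[0],:a.shape[1]]=a;o[:b.shape[0],a.shape[1]:]=b
cv2.imwrite("pics/crop1.png",o[:,:,::-1]);print(o.shape)
E
```

```text
px [291. 215.] ctr [ 472. -184.] size [138.  96.] ang 80.5
px [225. 212.] ctr [477.   8.] size [94. 94.] ang 81.1
px [349. 194.] ctr [ 539. -353.] size [ 73. 142.] ang 4.6
px [272. 160.] ctr [ 634. -125.] size [84. 83.] ang 1.4
px [329. 148.] ctr [ 676. -295.] size [76. 77.] ang 46.4
captop [0.644 0.069 0.231]
shaker [0.401 0.167 0.09 ]
short [ 0.663 -0.289  0.058]
purple1 [0.499 0.108 0.105]
purple2 [0.324 0.127 0.105]
(385, 660, 3)
```

View pics/crop1.png

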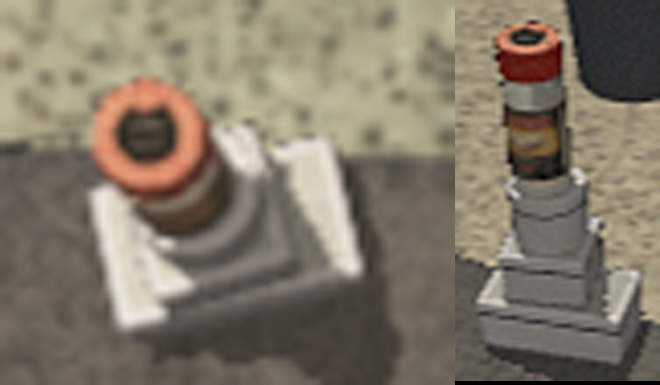

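The crop confirms the choice: the jar with the dark label and red cap stands on the round tin, with its cap centre at crop (150,138). Now I'll lift and move across.

Emit:
servo_tool(
  targets=[
    [[0,0,0.05,0,0,0,1],[0,0,0.1,0,0,-5,1],[0,0,0.15,0,0,-10,1],[0.02,-0.02,0.18,0,0,-18,1],[0.05,-0.05,0.18,0,0,-26,1],[0.08,-0.08,0.18,0,0,-34,1],[0.11,-0.11,0.18,0,0,-42,1],[0.14,-0.14,0.18,0,0,-50,1]],
  ],
)

```text
time_s: 1.0
tool_pos: [0.2729, 0.4183, 0.4112]
eef_rot: [0.0, 0.527, 0.85, -0.0]
ft_force: [0.5, -0.1, -0.3]
grip_width: 1.0
gripper_force: 0.0
```

Emit:
servo_tool(
  targets=[
    [[0.03,-0.03,0,0,0,-8,1],[0.06,-0.06,0,0,0,-16,1],[0.09,-0.09,0,0,0,-22,1],[0.12,-0.12,0,0,0,-22,1],[0.15,-0.15,0,0,0,-22,1],[0.18,-0.18,0,0,0,-22,1],[0.21,-0.21,0,0,0,-22,1],[0.24,-0.24,0,0,0,-22,1]],
  ],
)

```text
time_s: 1.8
tool_pos: [0.5131, 0.1781, 0.4111]
eef_rot: [-0.0, 0.677, 0.736, -0.0]
ft_force: [0.2, 1.1, 0.3]
grip_width: 0.999
gripper_force: 0.0
```

Emit:
servo_tool(
  targets=[
    [[0.03,-0.03,0,0,0,0,1],[0.06,-0.06,0,0,0,0,1],[0.09,-0.09,0,0,0,0,1],[0.11,-0.11,0,0,0,0,1],[0.11,-0.11,0,0,0,0,1]],
  ],
)

```text
time_s: 2.3
tool_pos: [0.6237, 0.0665, 0.4093]
eef_rot: [-0.001, 0.679, 0.734, -0.001]
ft_force: [-0.5, -0.1, -0.1]
grip_width: 0.997
gripper_force: 0.0
```

Run:
```python
from h import *
o=env.get_obs();print(o["tool_pos"],o["eef_rot"],o["q"].round(2),o["time_s"])
c=env.read_camera("wrist");print(c["fx"],c["cx"],c["cy"],c["view"].round(3).tolist())
cv2.imwrite("pics/w1.png",c["img"][:,:,::-1])
t=env.read_camera("top")
f=lambda P:np.array(P)/7.+np.array([175,120])-.43
for n,P,z in (("obl",[(92,195),(125,328),(358,275),(330,142)],.042),("sq",[(155,300),(298,262)],.084),("cap",[(150,138)],.231)):
    w=plane(t,f(P),z)*1000;print(n,w.round().tolist(),w.mean(0).round(1))
    if len(P)==4:print(cv2.minAreaRect(w.astype(np.float32)))
```

```text
[0.62365695 0.06645842 0.40925923] [-6.85605530e-04  6.78937031e-01  7.34195431e-01 -1.05213077e-03] [-0.09  0.25  1.14 -0.    1.75 -0.16] 2.3
331.2621388599716 254.2858085040048 193.69840993190905 [[0.997, 0.078, -0.004, -0.626], [0.076, -0.961, 0.268, -0.065], [0.017, -0.267, -0.963, 0.558], [0.0, 0.0, 0.0, 1.0]]
obl [[659.0, 121.0], [603.0, 105.0], [628.0, 9.0], [684.0, 23.0]] [643.6  64.5]
((643.3805541992188, 64.79440307617188), (57.750091552734375, 101.24021911621094), 14.206513404846191)
sq [[608.0, 87.0], [625.0, 30.0]] [616.8  58.5]
cap [[643.0, 70.0]] [642.7  69.8]
```

View pics/w1.png

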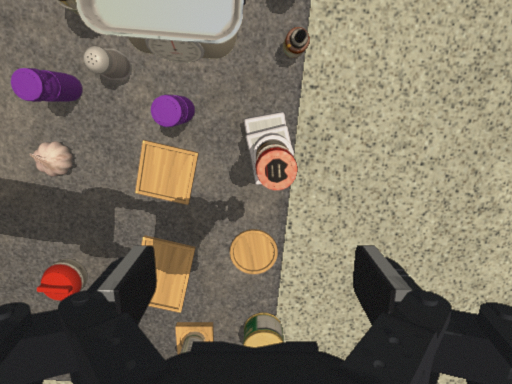

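In the wrist view the cap top is at (277,169), with the stack below it; the round tray is at (254,251) and the rack at (193,340). Next I'll cross-check the jar position.

Run:
```python
from h import *
c=env.read_camera("wrist")
print("cap",ray(c,277,169,.231))
m=cv2.inRange(cv2.cvtColor(c["img"],cv2.COLOR_RGB2HSV),(0,80,120),(12,255,255));m[:,:250]=0;m[:,310:]=0;m[210:]=0
k=np.argwhere(m)[:,::-1].astype(np.int32);h=cv2.convexHull(k);(x,y),r=cv2.minEnclosingCircle(h);print(x,y,r,ray(c,x,y,.231))
m=cv2.inRange(cv2.cvtColor(c["img"],cv2.COLOR_RGB2HSV),(10,90,110),(25,255,255));
cs,_=cv2.findContours(m,cv2.RETR_EXTERNAL,cv2.CHAIN_APPROX_NONE)
for k in cs:
    if cv2.contourArea(k)<600: continue
    k=k[:,0,:]; r=cv2.minAreaRect((plane(c,k+0.,.010)*1000).astype(np.float32)); print(k.mean(0).round(),np.round(r[0]),np.round(r[1]),round(r[2],1))
s=env.read_camera("scene");m=cv2.inRange(cv2.cvtColor(s["img"],cv2.COLOR_RGB2HSV),(0,80,60),(12,255,255))
print("scenecap", [ray(s,528/4.1+0,0,0.231)] and ray(s,205+(529-455)/4.1,75+37/4.1,.231))
```

```text
cap [0.64401356 0.07549918 0.231     ]
288.5 112.0 82.28770446777344 [0.64942942 0.13103937 0.231     ]
[168. 272.] [ 474. -183.] [141.  94.] 81.6
[253. 253.] [ 636. -124.] [85. 86.] 4.7
[166. 173.] [478.   9.] [94. 94.] 81.3
scenecap [0.6449043  0.06808653 0.231     ]
```

Emit:
servo_tool(
  targets=[
    [[0.01,0.004,-0.03,0,0,0,1],[0.02,0.004,-0.07,0,0,0,1],[0.02,0.004,-0.11,0,0,0,1],[0.02,0.004,-0.15,0,0,0,1],[0.02,0.004,-0.19,0,0,0,1],[0.02,0.004,-0.215,0,0,0,1],[0.02,0.004,-0.229,0,0,0,1],[0.02,0.004,-0.229,0,0,0,1]],
  ],
)

```text
time_s: 3.3
tool_pos: [0.6406, 0.0746, 0.1806]
eef_rot: [-0.001, 0.677, 0.736, -0.001]
ft_force: [-0.2, 0.1, 0.5]
grip_width: 1.004
gripper_force: 0.0
```

Run:
```python
from h import *
c=env.read_camera("wrist");s=env.read_camera("scene")
print(env.get_obs()["tool_pos"])
a=c["img"][:,:, ::-1];b=cv2.resize(s["img"][60:170,190:270],None,fx=3.49,fy=3.49)[:384,:,::-1]
cv2.imwrite("pics/w2.png",np.hstack([a,b]))
```

```text
[0.64281066 0.07405486 0.1841589 ]
```

View pics/w2.png

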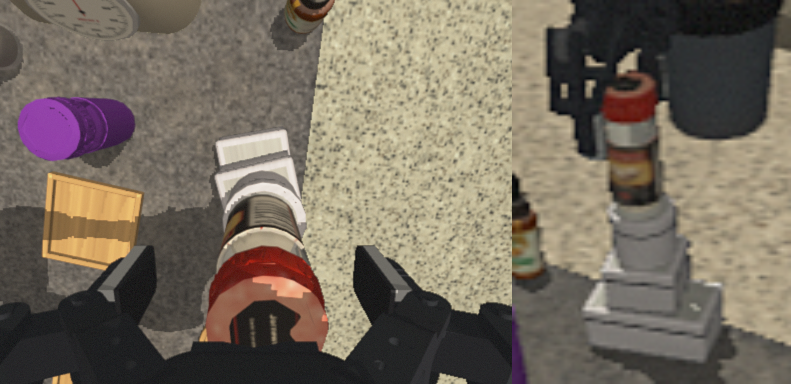

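Wrist view: the jar sits between the open fingers, with its cap at (267,300) against a finger midline of about 255. I'll shift 3 mm in +x and close.

Emit:
servo_tool(
  targets=[
    [[0.003,-0.002,0,0,0,0,1],[0.003,-0.002,0,0,0,0,0.7],[0.003,-0.002,0,0,0,0,0.4],[0.003,-0.002,0,0,0,0,0.2],[0.003,-0.002,0,0,0,0,0.2],[0.003,-0.002,0,0,0,0,0.2],[0.003,-0.002,0,0,0,0,0.2],[0.003,-0.002,0,0,0,0,0.2]],
  ],
  grip_force=35,
)

```text
time_s: 4.2
tool_pos: [0.6454, 0.0716, 0.1829]
eef_rot: [0.0, 0.677, 0.736, 0.0]
ft_force: [-1.8, -0.5, 4.7]
grip_width: 0.468
gripper_force: 35.1
```

Emit:
servo_tool(
  targets=[
    [[0,0,0.005,0,0,0,0.2],[0,0,0.015,0,0,0,0.2],[0,0,0.03,0,0,0,0.2],[0,0,0.05,0,0,0,0.2],[0,0,0.05,0,0,0,0.2]],
  ],
)

```text
time_s: 4.7
tool_pos: [0.6472, 0.0715, 0.237]
eef_rot: [0.003, 0.677, 0.736, 0.002]
ft_force: [0.5, 0.2, -1.0]
grip_width: 0.472
gripper_force: 35.4
```

Run:
```python
from h import *
c=env.read_camera("wrist");s=env.read_camera("scene")
print([env.get_obs()[k] for k in ("tool_pos","eef_rot","ft_force","moment")])
a=c["img"][:,:, ::-1];b=cv2.resize(s["img"][40:150,190:270],None,fx=3.49,fy=3.49)[:384,:,::-1]
cv2.imwrite("pics/w3.png",np.hstack([a,b]))
```

```text
[array([0.64551563, 0.07157657, 0.23311085]), array([6.31668677e-04, 6.77399340e-01, 7.35615023e-01, 5.22592167e-04]), array([-0.99643463,  0.12529688, -1.84263087]), array([ 0.02174947,  0.00659727, -0.039027  ])]
```

View pics/w3.png

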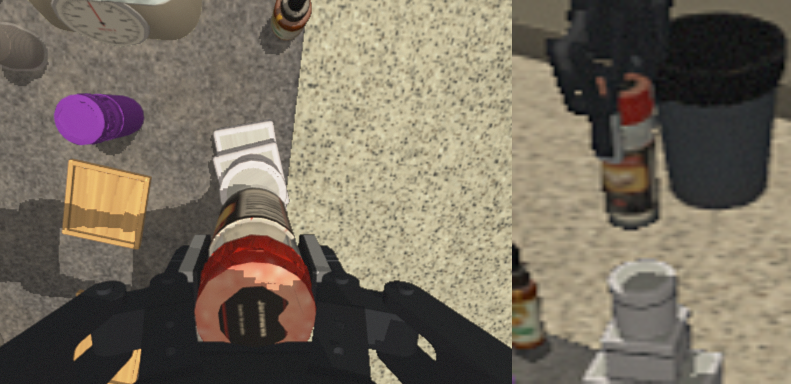

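The jar is lifted clear and upright (scene inset), with the cap at (255,300) between the pads. Carrying it to the rack now.

Emit:
servo_tool(
  targets=[
    [[-0.005,-0.02,0,0,0,0,0.2],[-0.014,-0.06,0,0,0,0,0.2],[-0.023,-0.1,0,0,0,0,0.2],[-0.032,-0.14,0,0,0,0,0.2],[-0.041,-0.18,0,0,0,0,0.2],[-0.05,-0.22,0,0,0,0,0.2],[-0.059,-0.26,0,0,0,0,0.2],[-0.068,-0.3,0,0,0,0,0.2]],
  ],
)

```text
time_s: 5.6
tool_pos: [0.5759, -0.2296, 0.2309]
eef_rot: [-0.001, 0.677, 0.736, -0.0]
ft_force: [0.4, -0.3, -0.2]
grip_width: 0.47
gripper_force: 35.5
```

Emit:
servo_tool(
  targets=[
    [[-0.009,-0.04,0,0,0,0,0.2],[-0.018,-0.08,0,0,0,0,0.2],[-0.027,-0.12,0,0,0,0,0.2],[-0.033,-0.145,0,0,0,0,0.2],[-0.036,-0.158,0,0,0,0,0.2],[-0.036,-0.158,0,0,0,0,0.2],[-0.036,-0.158,0,0,0,0,0.2]],
  ],
)

```text
time_s: 6.3
tool_pos: [0.5413, -0.3851, 0.2316]
eef_rot: [-0.001, 0.677, 0.736, 0.0]
ft_force: [0.6, 0.5, -0.1]
grip_width: 0.465
gripper_force: 35.5
```

Run:
```python
from h import *
c=env.read_camera("wrist");s=env.read_camera("scene");t=env.read_camera("top")
o=env.get_obs();p=o["tool_pos"];print(p,o["eef_rot"].round(4))
a=c["img"][:,:, ::-1]
b=cv2.resize(s["img"][150:270,310:400],None,fx=3.2,fy=3.2,interpolation=2)[:384,:,::-1]
cv2.imwrite("pics/w4.png",np.hstack([a,b]))
print(ray(c,255,303,.281))
for z in (.006,.111,.281):
  for n,k in(("w",c),("s",s),("t",t)): print(z,n,proj(k,[[.542,-.387,z],[.536,-.319,z],[p[0],p[1],z]]).round().tolist())
```

```text
[ 0.54176029 -0.38480231  0.23229379] [-2.000e-04  6.767e-01  7.363e-01  2.000e-04]
[ 0.5415424  -0.37978075  0.281     ]
0.006 w [[255.0, 167.0], [254.0, 104.0], [255.0, 165.0]]
0.006 s [[371.0, 236.0], [342.0, 227.0], [370.0, 236.0]]
0.006 t [[360.0, 193.0], [337.0, 195.0], [359.0, 193.0]]
0.111 w [[255.0, 190.0], [254.0, 105.0], [255.0, 188.0]]
0.111 s [[380.0, 204.0], [348.0, 195.0], [379.0, 204.0]]
0.111 t [[367.0, 189.0], [342.0, 191.0], [367.0, 189.0]]
0.281 w [[255.0, 322.0], [253.0, 109.0], [254.0, 316.0]]
0.281 s [[399.0, 139.0], [361.0, 131.0], [397.0, 139.0]]
0.281 t [[382.0, 181.0], [354.0, 183.0], [381.0, 181.0]]
```

View pics/w4.png

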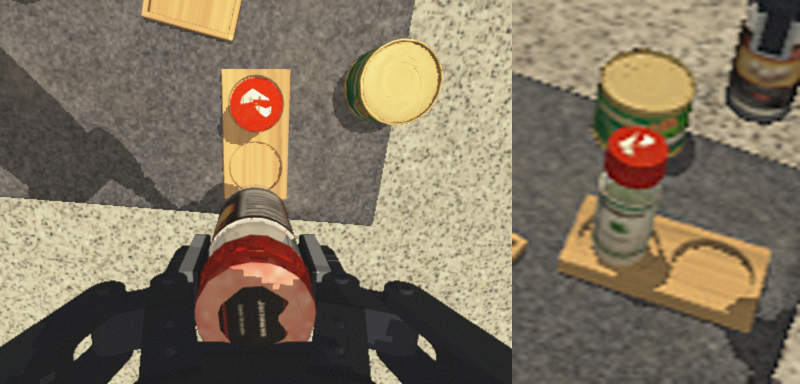

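The empty hole is at (256,167), which agrees with its projection at (255,167), and the fixed cap is at (257,103). The held jar is lined up with the hole, so I'm lowering it.

Emit:
servo_tool(
  targets=[
    [[0,0,-0.03,0,0,0,0.2],[0,0,-0.07,0,0,0,0.2],[0,0,-0.11,0,0,0,0.2],[0,0,-0.135,0,0,0,0.2],[0,0,-0.15,0,0,0,0.2],[0,0,-0.158,0,0,0,0.2],[0,0,-0.162,0,0,0,0.2],[0,0,-0.164,0,0,0,0.2]],
  ],
)

```text
time_s: 7.25
tool_pos: [0.542, -0.387, 0.0696]
eef_rot: [0.001, 0.677, 0.736, -0.0]
ft_force: [-0.1, 0.2, -1.8]
grip_width: 0.468
gripper_force: 35.6
```

Emit:
servo_tool(
  targets=[
    [[0,0,-0.001,0,0,0,0.2],[0,0,-0.002,0,0,0,0.2],[0,0,-0.003,0,0,0,0.2],[0,0,-0.004,0,0,0,0.2],[0,0,-0.004,0,0,0,0.2]],
  ],
)

```text
time_s: 7.75
tool_pos: [0.541, -0.3864, 0.0642]
eef_rot: [-0.0, 0.677, 0.736, -0.0]
ft_force: [0.5, 1.0, -1.6]
grip_width: 0.473
gripper_force: 35.6
```

Emit:
servo_tool(
  targets=[
    [[0,0,-0.001,0,0,0,0.2],[0,0,-0.002,0,0,0,0.2],[0,0,-0.003,0,0,0,0.2],[0,0,-0.003,0,0,0,0.2]],
  ],
)

```text
time_s: 8.15
tool_pos: [0.5415, -0.3872, 0.0629]
eef_rot: [0.001, 0.677, 0.736, -0.0]
ft_force: [-1.7, 1.1, 6.0]
grip_width: 0.47
gripper_force: 35.8
```

Run:
```python
from h import *
o=env.get_obs();print(o["tool_pos"],o["ft_force"])
```

```text
[ 0.54146874 -0.38722224  0.06294316] [-1.73876266  1.07912746  5.98939129]
```

Contact reads 6 N at the height expected for the hole floor, so I'll open and go up.

Emit:
servo_tool(
  targets=[
    [[0,0,0,0,0,0,0.6],[0,0,0,0,0,0,0.8],[0,0,0,0,0,0,1],[0,0,0,0,0,0,1],[0,0,0.01,0,0,0,1],[0,0,0.04,0,0,0,1],[0,0,0.08,0,0,0,1],[0,0,0.12,0,0,0,1]],
  ],
)

```text
time_s: 8.95
tool_pos: [0.5409, -0.3861, 0.183]
eef_rot: [-0.0, 0.677, 0.736, 0.0]
ft_force: [0.3, 0.6, 0.1]
grip_width: 0.997
gripper_force: 0.0
```

Emit:
servo_tool(
  targets=[
    [[0.005,0.03,0.04,0,0,0,1],[0.015,0.07,0.07,0,0,0,1],[0.024,0.11,0.09,0,0,0,1],[0.033,0.15,0.11,0,0,0,1],[0.042,0.19,0.12,0,0,0,1],[0.051,0.23,0.12,0,0,0,1],[0.06,0.27,0.12,0,0,0,1],[0.07,0.31,0.12,0,0,0,1]],
  ],
)

```text
time_s: 9.75
tool_pos: [0.6113, -0.0747, 0.3025]
eef_rot: [0.001, 0.677, 0.736, 0.0]
ft_force: [1.5, -0.1, -0.7]
grip_width: 0.998
gripper_force: 0.0
```

Emit:
servo_tool(
  targets=[
    [[0.01,0.04,0,0,0,0,1],[0.02,0.08,0,0,0,0,1],[0.025,0.1,0,0,0,0,1],[0.025,0.1,0,0,0,0,1],[0.025,0.1,0,0,0,0,1]],
  ],
)

```text
time_s: 10.25
tool_pos: [0.6361, 0.0235, 0.3018]
eef_rot: [0.0, 0.677, 0.736, -0.0]
ft_force: [0.1, 0.3, -0.2]
grip_width: 1.003
gripper_force: 0.0
```

Run:
```python
from h import *
c=env.read_camera("wrist");s=env.read_camera("scene")
o=env.get_obs();p=o["tool_pos"];print(p,o["eef_rot"].round(4))
a=c["img"][:,:, ::-1]
b=cv2.resize(s["img"][150:270,310:400],None,fx=3.2,fy=3.2,interpolation=2)[:384,:,::-1]
cv2.imwrite("pics/w5.png",np.hstack([a,b]))
print(proj(c,[[.644,.065,.126],[.644,.065,.042],[p[0],p[1],.126]]).round())
```

```text
[0.63598245 0.02246459 0.30163779] [ 2.000e-04  6.778e-01  7.352e-01 -1.000e-04]
[[266. 132.]
 [264. 126.]
 [254. 175.]]
```

View pics/w5.png

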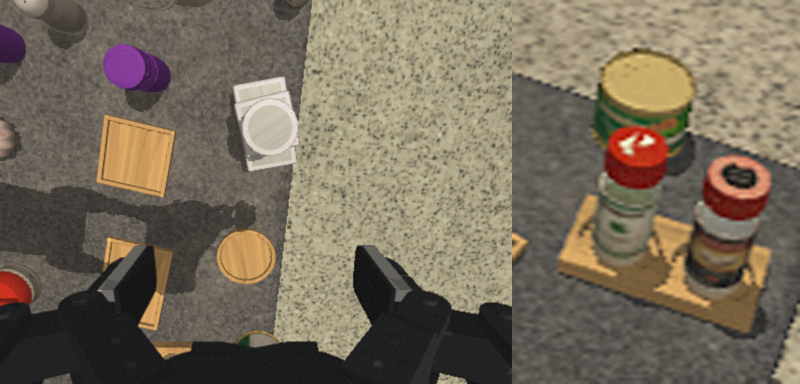

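The jar stands upright in the rack hole (scene inset). The round tin's top is centred at (269,127), and the oblong tin's corners are at (235,88), (284,78), (296,161) and (249,170).

Run:
```python
from h import *
c=env.read_camera("wrist")
print("round",ray(c,269.5,127,.126))
w=plane(c,[(235,88),(284,78),(296,162),(249,170)],.042);print(w.round(3).tolist(),w.mean(0),cv2.minAreaRect((w*1000).astype(np.float32)))
```

```text
round [0.64683802 0.06878635 0.126     ]
[[0.607, 0.104], [0.663, 0.12], [0.687, 0.023], [0.631, 0.009]] [0.64687787 0.06399913] ((646.6193237304688, 64.22937774658203), (58.73995590209961, 99.27469635009766), 14.448077201843262)
```

Emit:
servo_tool(
  targets=[
    [[0.005,0.023,-0.03,0,0,0,1],[0.01,0.0465,-0.06,0,0,0,1],[0.01,0.0465,-0.1,0,0,0,1],[0.01,0.0465,-0.14,0,0,0,1],[0.01,0.0465,-0.175,0,0,0,1],[0.01,0.0465,-0.195,0,0,0,1],[0.01,0.0465,-0.207,0,0,0,1],[0.01,0.0465,-0.207,0,0,0,1]],
  ],
)

```text
time_s: 11.2
tool_pos: [0.645, 0.0693, 0.0926]
eef_rot: [-0.001, 0.678, 0.735, -0.001]
ft_force: [-0.4, -0.2, 0.3]
grip_width: 1.0
gripper_force: 0.0
```

Emit:
servo_tool(
  targets=[
    [[0,0,0,0,0,0,0.8],[0,0,0,0,0,0,0.7],[0,0,0,0,0,0,0.6],[0,0,0,0,0,0,0.4],[0,0,0,0,0,0,0.4],[0,0,0,0,0,0,0.4],[0,0,0,0,0,0,0.4]],
  ],
  grip_force=35,
)

```text
time_s: 11.9
tool_pos: [0.6474, 0.0699, 0.0966]
eef_rot: [0.001, 0.677, 0.736, 0.001]
ft_force: [-1.8, -1.3, 6.7]
grip_width: 0.621
gripper_force: 37.5
```

Emit:
servo_tool(
  targets=[
    [[0,0,0.005,0,0,0,0.4],[0,0,0.02,0,0,0,0.4],[0,0,0.05,0,0,0,0.4],[0,0,0.05,0,0,0,0.4]],
  ],
)

```text
time_s: 12.3
tool_pos: [0.6493, 0.07, 0.15]
eef_rot: [0.004, 0.677, 0.736, 0.003]
ft_force: [1.3, -0.5, 0.4]
grip_width: 0.625
gripper_force: 37.2
```

Run:
```python
from h import *
c=env.read_camera("wrist");s=env.read_camera("scene")
o=env.get_obs();p=o["tool_pos"];print(p,o["eef_rot"].round(4))
a=c["img"][:,:, ::-1]
b=cv2.resize(s["img"][80:190,190:270],None,fx=3.49,fy=3.49)[:384,:,::-1]
cv2.imwrite("pics/w6.png",np.hstack([a,b]))
print(proj(c,[[p[0],p[1],.176]]).round())
```

```text
[0.64673398 0.07008592 0.14541308] [9.000e-04 6.774e-01 7.356e-01 7.000e-04]
[[248. 280.]]
```

View pics/w6.png

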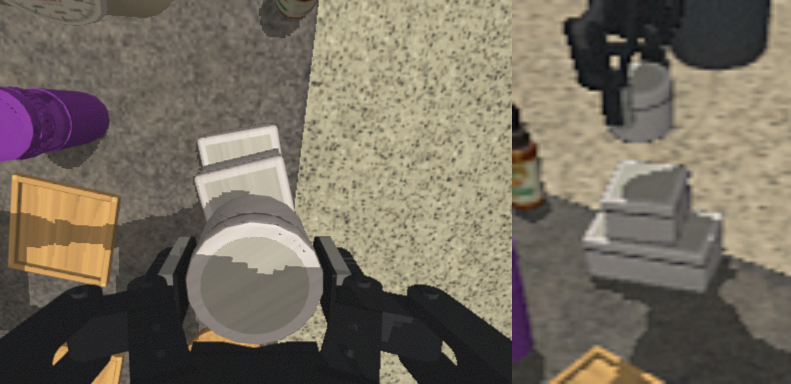

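The round tin is lifted and centred at (255,280), and the square tin stayed put with its top corners near (195,177) and (282,155). Moving to the round tray.

Emit:
servo_tool(
  targets=[
    [[-0.002,-0.03,0,0,0,0,0.4],[-0.005,-0.075,0,0,0,0,0.4],[-0.008,-0.12,0,0,0,0,0.4],[-0.011,-0.16,-0.01,0,0,0,0.4],[-0.012,-0.19,-0.03,0,0,0,0.4],[-0.012,-0.195,-0.06,0,0,0,0.4],[-0.012,-0.195,-0.085,0,0,0,0.4],[-0.012,-0.195,-0.1,0,0,0,0.4]],
  ],
)

```text
time_s: 13.2
tool_pos: [0.6313, -0.1243, 0.04]
eef_rot: [-0.003, 0.678, 0.735, -0.001]
ft_force: [-0.9, 0.5, -1.7]
grip_width: 0.619
gripper_force: 37.2
```

Emit:
servo_tool(
  targets=[
    [[0,0,-0.01,0,0,0,0.4],[0,0,-0.018,0,0,0,0.4],[0,0,-0.022,0,0,0,0.4],[0,0,-0.024,0,0,0,0.4],[0,0,-0.026,0,0,0,0.4],[0,0,-0.028,0,0,0,0.4],[0,0,-0.028,0,0,0,0.4]],
  ],
)

```text
time_s: 13.9
tool_pos: [0.6345, -0.125, 0.0167]
eef_rot: [0.0, 0.677, 0.736, 0.0]
ft_force: [0.8, 0.1, -1.8]
grip_width: 0.619
gripper_force: 37.1
```

Run:
```python
from h import *
o=env.get_obs();p=o["tool_pos"];print(p,o["ft_force"])
s=env.read_camera("scene");c=env.read_camera("wrist")
b=cv2.resize(s["img"][140:212,250:330],None,fx=4,fy=4,interpolation=2)[:,:,::-1]
a=c["img"][96:384,100:420,::-1]
cv2.imwrite("pics/w7.png",np.hstack([a,b]))
print(proj(c,[[p[0],p[1],.046],[.635,-.125,.01]]).round()-[100,96])
```

```text
[ 0.63448993 -0.12500799  0.01671705] [ 0.75336051  0.07552583 -1.80371974]
[[154. 189.]
 [155. 150.]]
```

View pics/w7.png

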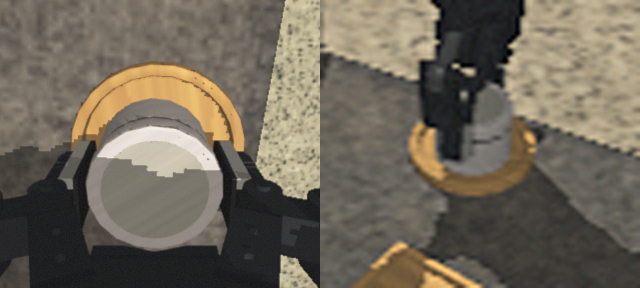

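The tin's top is at (155,187), centred over the tray (centre about 157). I'll lower to contact.

Emit:
servo_tool(
  targets=[
    [[0.001,0,-0.001,0,0,0,0.4],[0.001,0,-0.002,0,0,0,0.4],[0.001,0,-0.002,0,0,0,0.4]],
  ],
)

```text
time_s: 14.3
tool_pos: [0.635, -0.1251, 0.0166]
eef_rot: [-0.0, 0.677, 0.736, -0.001]
ft_force: [-8.4, 1.0, 13.1]
grip_width: 0.626
gripper_force: 38.6
```

Emit:
servo_tool(
  targets=[
    [[0,0,-0.001,0,0,0,0.4],[0,0,-0.002,0,0,0,0.4],[0,0,-0.002,0,0,0,0.4]],
  ],
)

```text
time_s: 14.6
tool_pos: [0.6351, -0.1251, 0.0166]
eef_rot: [-0.001, 0.677, 0.736, -0.001]
ft_force: [-15.6, 3.1, 25.2]
grip_width: 0.617
gripper_force: 39.8
```

Emit:
servo_tool(
  targets=[
    [[0,0,0.002,0,0,0,0.7],[0,0,0.002,0,0,0,0.9],[0,0,0.002,0,0,0,1],[0,0,0.002,0,0,0,1],[0,0,0.02,0,0,0,1],[0,0,0.06,0,0,0,1],[0,0,0.1,0,0,0,1],[0,0,0.14,0,0,0,1]],
  ],
)

```text
time_s: 15.4
tool_pos: [0.6352, -0.1249, 0.1551]
eef_rot: [0.0, 0.677, 0.736, 0.0]
ft_force: [-0.3, 0.2, 0.3]
grip_width: 1.004
gripper_force: 0.0
```

Emit:
servo_tool(
  targets=[
    [[0,0.01,0.04,0,0,4,1],[0,0.04,0.07,0,0,8,1],[0,0.08,0.08,0,0,10,1],[0,0.12,0.08,0,0,10,1],[0,0.14,0.08,0,0,10,1],[0,0.14,0.08,0,0,10,1],[0,0.14,0.08,0,0,10,1]],
  ],
)

```text
time_s: 16.1
tool_pos: [0.6352, 0.015, 0.2332]
eef_rot: [0.001, 0.61, 0.792, -0.0]
ft_force: [0.1, 0.5, -0.1]
grip_width: 1.003
gripper_force: 0.0
```

Run:
```python
from h import *
c=env.read_camera("wrist");s=env.read_camera("scene")
o=env.get_obs();p=o["tool_pos"];print(p,o["eef_rot"].round(4))
a=cv2.resize(c["img"][70:330,180:340,::-1],None,fx=2.2,fy=2.2,interpolation=2)
b=cv2.resize(s["img"][130:220,250:340,::-1],None,fx=4,fy=4,interpolation=2)
h=a.shape[0];b=np.vstack([b,np.zeros((h-b.shape[0],b.shape[1],3),np.uint8)])
cv2.imwrite("pics/w8.png",np.hstack([a,b]))
```

```text
[0.63519861 0.01396836 0.23276501] [ 3.000e-04  6.111e-01  7.915e-01 -1.000e-04]
```

View pics/w8.png

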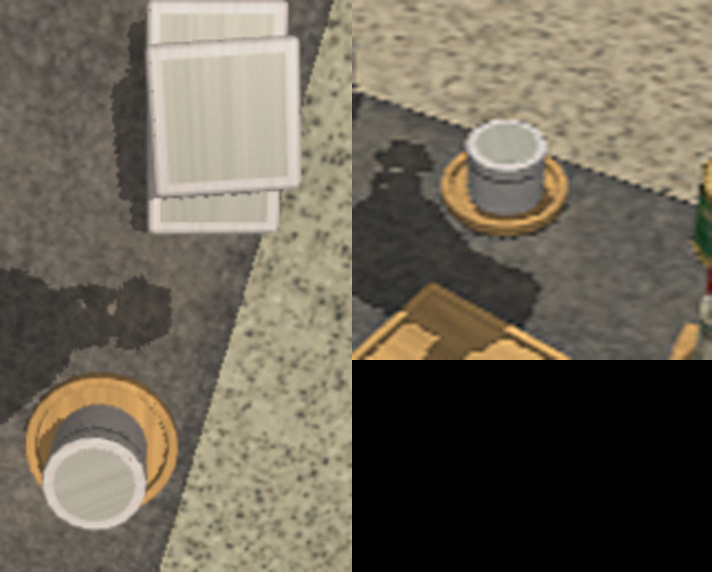

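The round tin sits in its tray. The square tin's top corners are at crop (148,48), (297,37), (300,187) and (157,195), and the oblong tin sits below it.

Run:
```python
from h import *
c=env.read_camera("wrist")
g=lambda P:np.array(P)/2.2+np.array([180,70])-.3
for P,z in (([(148,48),(297,37),(300,187),(157,195)],.084),([(149,0),(287,0),(278,231),(150,231)],.042)):
    w=plane(c,g(P),z);print(w.round(3).tolist(),w.mean(0),cv2.minAreaRect((w*1000).astype(np.float32)))
    d=w[2]-w[1]+w[3]-w[0];print(np.degrees(np.arctan2(d[0],-d[1])))
print("round",ray(c,180+94/2.2,70+485/2.2,.046))
```

```text
[[0.61, 0.087], [0.664, 0.105], [0.683, 0.05], [0.628, 0.032]] [0.6461852  0.06856002] ((646.086181640625, 68.33638763427734), (57.73148727416992, 57.711891174316406), 18.615631103515625)
18.285316677902
[[0.604, 0.107], [0.662, 0.122], [0.688, 0.023], [0.63, 0.008]] [0.64620018 0.06513424] ((646.2564086914062, 65.15351104736328), (59.97870635986328, 101.77649688720703), 14.635186195373535)
14.701943992834794
round [ 0.63550422 -0.12701955  0.046     ]
```

Emit:
servo_tool(
  targets=[
    [[0.005,0.03,-0.02,0,0,2,1],[0.011,0.0545,-0.04,0,0,4,1],[0.011,0.0545,-0.08,0,0,4,1],[0.011,0.0545,-0.12,0,0,4,1],[0.011,0.0545,-0.15,0,0,4,1],[0.011,0.0545,-0.17,0,0,4,1],[0.011,0.0545,-0.179,0,0,4,1],[0.011,0.0545,-0.179,0,0,4,1]],
  ],
)

```text
time_s: 17.05
tool_pos: [0.6453, 0.0688, 0.052]
eef_rot: [-0.001, 0.583, 0.812, -0.001]
ft_force: [0.0, -0.1, 0.6]
grip_width: 1.001
gripper_force: 0.0
```

Emit:
servo_tool(
  targets=[
    [[0,0,0,0,0,0,0.8],[0,0,0,0,0,0,0.7],[0,0,0,0,0,0,0.6],[0,0,0,0,0,0,0.5],[0,0,0,0,0,0,0.5],[0,0,0,0,0,0,0.5],[0,0,0,0,0,0,0.5]],
  ],
  grip_force=35,
)

```text
time_s: 17.75
tool_pos: [0.6476, 0.0693, 0.0555]
eef_rot: [0.002, 0.583, 0.813, 0.001]
ft_force: [0.1, 0.0, 6.6]
grip_width: 0.695
gripper_force: 40.2
```

Emit:
servo_tool(
  targets=[
    [[0,0,0.005,0,0,0,0.5],[0,0,0.02,0,0,0,0.5],[0,0,0.06,0,0,0,0.5],[0,0,0.06,0,0,0,0.5]],
  ],
)

```text
time_s: 18.15
tool_pos: [0.6503, 0.0695, 0.1205]
eef_rot: [0.005, 0.583, 0.813, 0.003]
ft_force: [1.3, -0.9, -0.6]
grip_width: 0.698
gripper_force: 39.4
```

Run:
```python
from h import *
c=env.read_camera("wrist");s=env.read_camera("scene")
o=env.get_obs();p=o["tool_pos"];print(p,o["eef_rot"].round(4))
a=c["img"][:,:, ::-1]
b=cv2.resize(s["img"][80:190,190:270],None,fx=3.49,fy=3.49)[:384,:,::-1]
cv2.imwrite("pics/w9.png",np.hstack([a,b]))
print(proj(c,[[p[0],p[1],p[2]+.0305]]).round())
```

```text
[0.64719326 0.06961148 0.11530414] [0.0015 0.5827 0.8127 0.0009]
[[246. 277.]]
```

View pics/w9.png

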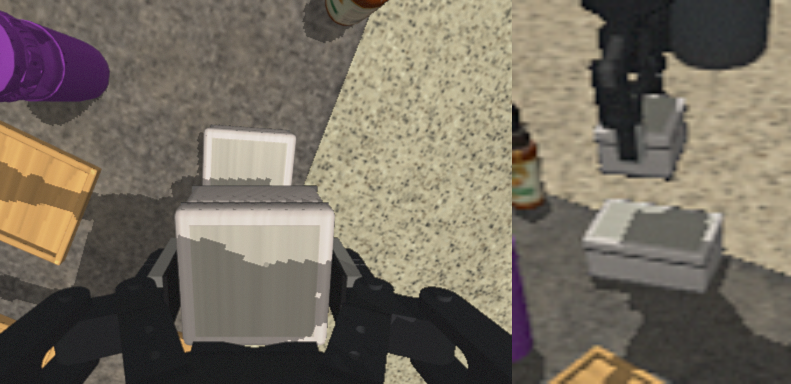

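The square tin is held level, centred at (255,277), and the oblong tin stayed put. Moving to the square tray at (0.4775, 0.0085) and turning to its sides.

Emit:
servo_tool(
  targets=[
    [[-0.01,-0.03,0.01,0,0,-4,0.5],[-0.045,-0.05,0.01,0,0,-11,0.5],[-0.09,-0.061,0.01,0,0,-18,0.5],[-0.13,-0.061,0.01,0,0,-25,0.5],[-0.16,-0.061,-0.01,0,0,-27.5,0.5],[-0.1695,-0.061,-0.04,0,0,-27.5,0.5],[-0.1695,-0.061,-0.065,0,0,-27.5,0.5],[-0.1695,-0.061,-0.075,0,0,-27.5,0.5]],
  ],
)

```text
time_s: 19.05
tool_pos: [0.4731, 0.0094, 0.035]
eef_rot: [-0.003, 0.759, 0.651, -0.002]
ft_force: [-0.5, 0.6, -2.0]
grip_width: 0.693
gripper_force: 39.2
```

Emit:
servo_tool(
  targets=[
    [[0,0,-0.008,0,0,0,0.5],[0,0,-0.014,0,0,0,0.5],[0,0,-0.018,0,0,0,0.5],[0,0,-0.02,0,0,0,0.5],[0,0,-0.021,0,0,0,0.5],[0,0,-0.021,0,0,0,0.5]],
  ],
)

```text
time_s: 19.65
tool_pos: [0.477, 0.0085, 0.0177]
eef_rot: [0.0, 0.759, 0.651, 0.0]
ft_force: [0.6, -0.3, -1.3]
grip_width: 0.699
gripper_force: 39.4
```

Run:
```python
from h import *
c=env.read_camera("wrist");s=env.read_camera("scene")
o=env.get_obs();p=o["tool_pos"];print(p,o["eef_rot"].round(4),o["ft_force"])
a=c["img"][:,:, ::-1]
b=cv2.resize(s["img"][160:225,180:250],None,fx=4,fy=4,interpolation=2)[:,:,::-1]
b=np.vstack([b,np.zeros((384-b.shape[0],b.shape[1],3),np.uint8)])
cv2.imwrite("pics/w10.png",np.hstack([a,b]))
```

```text
[0.47692766 0.0085456  0.01766584] [3.000e-04 7.592e-01 6.509e-01 2.000e-04] [-0.62076863  1.47085053 -1.58030611]
```

View pics/w10.png

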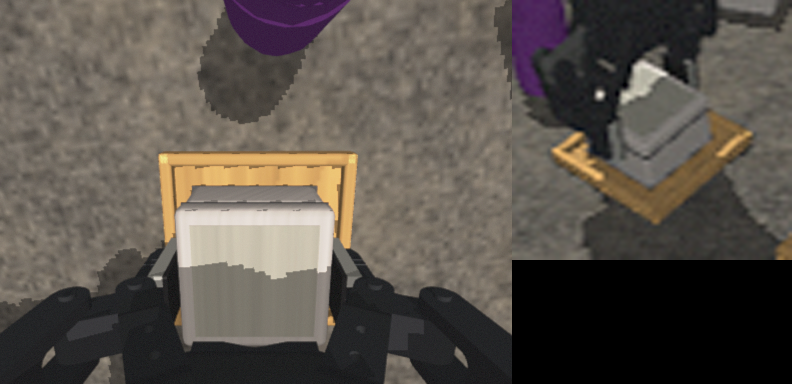

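The tin's top (178–332) is aligned over the tray (160–356, centre 258) and parallel to its sides. I'll lower to contact, relieve and release.

Emit:
servo_tool(
  targets=[
    [[0,0,-0.001,0,0,0,0.5],[0,0,-0.002,0,0,0,0.5],[0,0,-0.003,0,0,0,0.5],[0,0,-0.003,0,0,0,0.5]],
  ],
)

```text
time_s: 20.15
tool_pos: [0.4771, 0.0086, 0.0174]
eef_rot: [-0.0, 0.759, 0.651, -0.001]
ft_force: [-14.9, 2.9, 29.8]
grip_width: 0.695
gripper_force: 43.1
```

Emit:
servo_tool(
  targets=[
    [[0,0,0.002,0,0,0,0.8],[0,0,0.003,0,0,0,0.9],[0,0,0.003,0,0,0,1],[0,0,0.003,0,0,0,1],[0,0,0.02,0,0,0,1],[0,0,0.06,0,0,0,1],[0,0,0.1,0,0,0,1],[0,0,0.14,0,0,0,1]],
  ],
)

```text
time_s: 20.95
tool_pos: [0.4761, 0.0087, 0.1553]
eef_rot: [-0.0, 0.759, 0.651, -0.0]
ft_force: [0.6, 0.7, 0.1]
grip_width: 0.999
gripper_force: 0.0
```

Emit:
servo_tool(
  targets=[
    [[0.03,0,0.03,0,0,6,1],[0.07,0,0.05,0,0,12,1],[0.11,0,0.06,0,0,18,1],[0.14,0,0.06,0,0,23.4,1],[0.158,0,0.06,0,0,23.4,1],[0.158,0,0.06,0,0,23.4,1],[0.158,0,0.06,0,0,23.4,1]],
  ],
)

```text
time_s: 21.65
tool_pos: [0.6339, 0.0087, 0.2134]
eef_rot: [-0.001, 0.611, 0.791, -0.0]
ft_force: [0.3, 0.0, 0.5]
grip_width: 0.998
gripper_force: 0.0
```

Run:
```python
from h import *
c=env.read_camera("wrist");s=env.read_camera("scene")
o=env.get_obs();p=o["tool_pos"];print(p,o["eef_rot"].round(4))
a=cv2.resize(c["img"][60:190,180:350,::-1],None,fx=2.5,fy=2.5,interpolation=2)
b=cv2.resize(s["img"][160:241,180:260,::-1],None,fx=4,fy=4,interpolation=2)
cv2.imwrite("pics/w11.png",np.hstack([a,b[:325]])) if b.shape[0]>=325 else cv2.imwrite("pics/w11.png",np.hstack([a[:324],b]))
g=c["img"][60:190,180:350].astype(int);m=((g.min(2)>125)&(g.max(2)-g.min(2)<22)).astype(np.uint8)
m=cv2.morphologyEx(m,cv2.MORPH_OPEN,np.ones((5,5)));k=max(cv2.findContours(m,0,1)[0],key=cv2.contourArea)[:,0]+[180,60]
print(k.min(0),k.max(0),cv2.minAreaRect((plane(c,k,.042)*1000).astype(np.float32)))
```

```text
[0.63361132 0.00869631 0.21390999] [-5.000e-04  6.114e-01  7.913e-01 -3.000e-04]
[253  63] [279  67] ((618.7926635742188, 108.149169921875), (23.201515197753906, 3.339869499206543), 14.56515884399414)
```

View pics/w11.png

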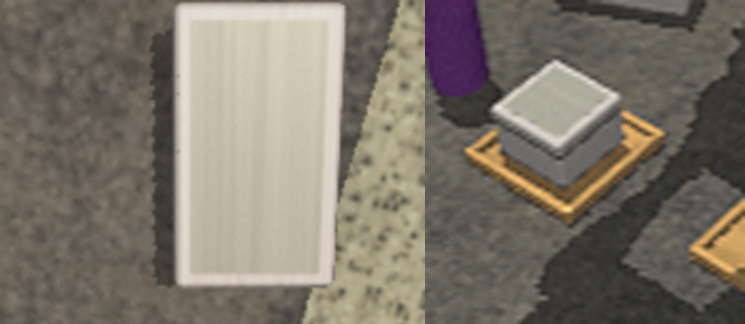

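The square tin sits flat in its tray. The oblong tin's top corners are at crop (176,4), (344,4), (330,285) and (177,285).

Run:
```python
from h import *
c=env.read_camera("wrist")
w=plane(c,np.array([(176,4),(344,4),(330,285),(177,285)])/2.5+[180,60]-.3*np.ones(2),.042)
print(w.round(3).tolist(),w.mean(0),cv2.minAreaRect((w*1000).astype(np.float32)),env.get_obs()["tool_pos"])
```

```text
[[0.604, 0.108], [0.662, 0.123], [0.687, 0.024], [0.63, 0.009]] [0.64579271 0.06574562] ((645.8656005859375, 65.7745361328125), (59.79039001464844, 102.1003189086914), 14.60496997833252) [0.63367974 0.00868483 0.21418611]
```

Emit:
servo_tool(
  targets=[
    [[0.006,0.03,-0.03,0,0,0,1],[0.012,0.057,-0.06,0,0,0,1],[0.012,0.057,-0.1,0,0,0,1],[0.012,0.057,-0.14,0,0,0,1],[0.012,0.057,-0.17,0,0,0,1],[0.012,0.057,-0.19,0,0,0,1],[0.012,0.057,-0.201,0,0,0,1],[0.012,0.057,-0.201,0,0,0,1]],
  ],
)

```text
time_s: 22.6
tool_pos: [0.6451, 0.0657, 0.012]
eef_rot: [-0.001, 0.611, 0.791, -0.001]
ft_force: [-0.4, -0.7, 0.8]
grip_width: 0.996
gripper_force: 0.0
```

Emit:
servo_tool(
  targets=[
    [[0,0,0,0,0,0,0.8],[0,0,0,0,0,0,0.7],[0,0,0,0,0,0,0.6],[0,0,0,0,0,0,0.5],[0,0,0,0,0,0,0.5],[0,0,0,0,0,0,0.5],[0,0,0,0,0,0,0.5]],
  ],
  grip_force=45,
)

```text
time_s: 23.3
tool_pos: [0.6483, 0.0655, 0.0156]
eef_rot: [0.002, 0.611, 0.791, 0.001]
ft_force: [0.3, 0.9, 7.3]
grip_width: 0.714
gripper_force: 51.7
```

Emit:
servo_tool(
  targets=[
    [[0,0,0.005,0,0,0,0.5],[0,0,0.02,0,0,0,0.5],[0,0,0.06,0,0,0,0.5],[0,0,0.1,0,0,0,0.5],[0,0,0.1,0,0,0,0.5]],
  ],
)

```text
time_s: 23.8
tool_pos: [0.6514, 0.0654, 0.1219]
eef_rot: [0.006, 0.611, 0.791, 0.004]
ft_force: [0.8, -0.7, -0.6]
grip_width: 0.718
gripper_force: 50.9
```

Run:
```python
from h import *
o=env.get_obs();print(o["tool_pos"],o["eef_rot"].round(4),o["ft_force"],o["moment"],o["grip_width"])
```

```text
[0.65144815 0.06535135 0.12187405] [0.0058 0.6113 0.7913 0.0038] [ 0.76323222 -0.70987665 -0.572078  ] [ 0.04614043 -0.06398744 -0.01978802] 0.7177889498662281
```

Emit:
servo_tool(
  targets=[
    [[-0.015,-0.025,0.01,0,0,-4,0.5],[-0.04,-0.06,0.01,0,0,-11,0.5],[-0.065,-0.095,0.01,0,0,-18,0.5],[-0.09,-0.13,0.01,0,0,-23.6,0.5],[-0.115,-0.165,0.01,0,0,-23.6,0.5],[-0.14,-0.2,0.01,0,0,-23.6,0.5],[-0.163,-0.235,0,0,0,-23.6,0.5],[-0.173,-0.249,-0.01,0,0,-23.6,0.5]],
  ],
)

```text
time_s: 24.6
tool_pos: [0.4718, -0.1859, 0.1034]
eef_rot: [0.0, 0.761, 0.649, -0.0]
ft_force: [0.4, 0.7, -1.3]
grip_width: 0.716
gripper_force: 50.8
```

Emit:
servo_tool(
  targets=[
    [[0,0,-0.02,0,0,0,0.5],[0,0,-0.045,0,0,0,0.5],[0,0,-0.062,0,0,0,0.5],[0,0,-0.072,0,0,0,0.5],[0,0,-0.078,0,0,0,0.5],[0,0,-0.08,0,0,0,0.5],[0,0,-0.08,0,0,0,0.5]],
  ],
)

```text
time_s: 25.3
tool_pos: [0.474, -0.1836, 0.0238]
eef_rot: [0.0, 0.76, 0.65, 0.0]
ft_force: [-0.3, -0.4, -2.1]
grip_width: 0.716
gripper_force: 50.7
```

Run:
```python
from h import *
c=env.read_camera("wrist");s=env.read_camera("scene")
o=env.get_obs();p=o["tool_pos"];print(p,o["eef_rot"].round(4),o["ft_force"])
a=c["img"][:,:, ::-1]
b=cv2.resize(s["img"][185:260,235:325],None,fx=3.1,fy=3.1,interpolation=2)[:,:,::-1]
b=np.vstack([b,np.zeros((384-b.shape[0],b.shape[1],3),np.uint8)])
cv2.imwrite("pics/w12.png",np.hstack([a,b]))
```

```text
[ 0.47427888 -0.18377392  0.02415399] [8.000e-04 7.603e-01 6.496e-01 2.000e-04] [-0.36878629 -0.14243024 -1.76259212]
```

View pics/w12.png

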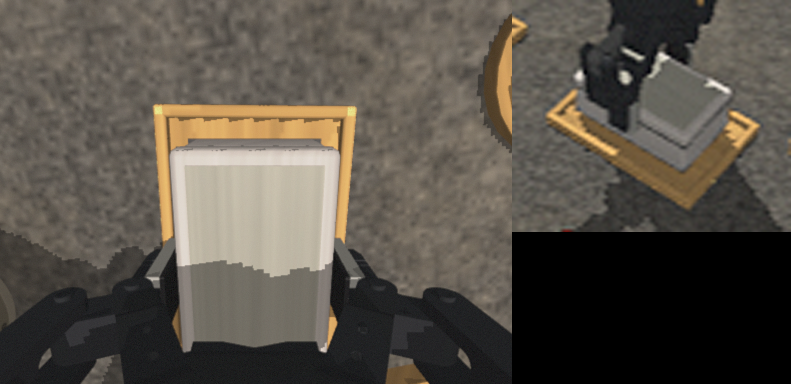

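The oblong tin (172–338) is parallel to the tray (155–355) and centred over it, about 7 mm up. Lowering.

Emit:
servo_tool(
  targets=[
    [[0,0,-0.003,0,0,0,0.5],[0,0,-0.006,0,0,0,0.5],[0,0,-0.007,0,0,0,0.5],[0,0,-0.008,0,0,0,0.5],[0,0,-0.008,0,0,0,0.5]],
  ],
)

```text
time_s: 25.9
tool_pos: [0.4744, -0.1839, 0.0195]
eef_rot: [-0.0, 0.76, 0.65, -0.0]
ft_force: [-15.9, 8.2, 35.8]
grip_width: 0.72
gripper_force: 55.4
```

Emit:
servo_tool(
  targets=[
    [[0,0,0.003,0,0,0,0.8],[0,0,0.003,0,0,0,0.9],[0,0,0.003,0,0,0,1],[0,0,0.003,0,0,0,1],[0,0,0.02,0,0,0,1],[0,0,0.06,0,0,0,1],[0,0,0.1,0,0,0,1],[0,0,0.14,0,0,0,1]],
  ],
)

```text
time_s: 26.7
tool_pos: [0.4732, -0.1831, 0.1562]
eef_rot: [-0.001, 0.76, 0.65, -0.0]
ft_force: [1.6, 0.4, 0.2]
grip_width: 0.997
gripper_force: 0.0
```

Emit:
servo_tool(
  targets=[
    [[-0.03,0,0.04,0,0,0,1],[-0.07,0,0.08,0,0,0,1],[-0.07,0,0.1,0,0,0,1],[-0.07,0,0.1,0,0,0,1],[-0.07,0,0.1,0,0,0,1]],
  ],
)

```text
time_s: 27.2
tool_pos: [0.4037, -0.1835, 0.2551]
eef_rot: [0.0, 0.76, 0.649, 0.0]
ft_force: [0.5, 0.1, -0.3]
grip_width: 1.002
gripper_force: 0.0
```

Run:
```python
from h import *
s=env.read_camera("scene");print(env.get_obs()["tool_pos"],env.get_obs()["ft_force"])
cv2.imwrite("pics/s13.png",cv2.resize(s["img"][100:270,100:400,::-1],(800,453),interpolation=2))
```

```text
[ 0.40337614 -0.18307178  0.25400455] [ 0.48034704  1.27057612 -0.63808739]
```

View pics/s13.png

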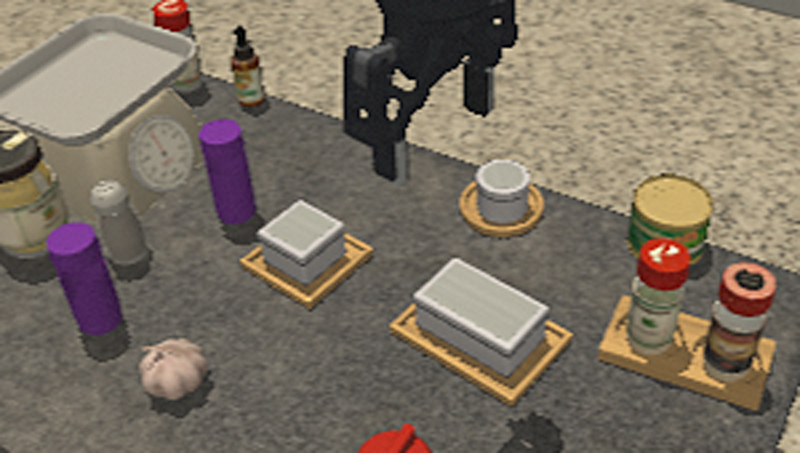

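All four things are upright in their places: jar (740,320), round tin (502,192), square tin (302,240), oblong tin (482,315). The bystanders are undisturbed and the gripper is clear, so I'm handing in.

```bash
python3 -c "
from cell import env
print(env.hand_in())"
```

```text
the job is handed in; nothing more can be done
None
```

The job is handed in, with no verdict returned: the last picture shows the jar and all three tins upright in their places and let go, and the pepper shaker and short tin where they stood.

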